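# Roll a round specimen bar into a V-rest and push it home against the end stop

### The job

Roll the round metal bar along the bench, pushing it by its side with the fingertips, up the ramp of the V-rest and into its groove; then push it along the groove until its end touches the end stop, and leave it lying there at rest. Do not grasp or lift the bar or roll it over the back of the rest, and leave the roll of tape and the sample pot where they are.

Things in the scene. Friction and masses are not known exactly. Their poses are not given: they have to be found in the camera images.
- round_bar: plain solid round metal bar lying on the bench, 36 mm in diameter, 120 mm long, about 0.35 kg, smooth (friction about 0.35), free to roll. Origin at its centre; its x axis is the bar's axis (y and z turn as it rolls; the ends are alike). At the start it lies 165 to 215 mm from the groove on the -y side of the rest, within 0.15 rad of parallel to the groove.
- v_rest: bare aluminium V-rest, fixed to the bench, 200 mm long. Origin on the bench under the middle of the groove's bottom line; the groove runs along its x axis from x = -100 (open end) to +100 mm (end stop). Bottom line 3 mm above the bench, faces rise at 30 degrees on both sides. Ramp on the -y side; the far (+y) face rises to 24 mm at y = +36, then a flat back bar to y = +56 mm.
- ramp_crest (a point): middle of the crest between ramp and groove, 10.5 mm above the bench: a 3 mm wide flat (y = -16 to -13 mm in the rest's frame). The full-length ramp begins flush with the bench 76 mm on the -y side of the groove's bottom line and rises at 10 degrees to the crest; from the crest a bar rolls down into the groove by itself.
- stop_face (a point): point on the inner face of the end stop, a dark steel plate across the groove's +x end, 8 mm thick, 46 mm high, from y = -22 to +56 mm in the rest's frame; the bar's end shall touch this face.
- bar_home (a point): where the bar's centre lies at the end: in the groove, 23.8 mm above the bench, 60 mm before the stop face (x = +40, y = 0 mm in the rest's frame).
- masking_tape: roll of masking tape lying flat, 98 mm across, 25 mm high, on the right of the work; origin under its centre. Bystander.
- sample_pot: small clear pot with a white lid, 43 mm across, 48 mm high, on the left of the rest; origin under its centre. Bystander.

How it is judged:
By the outcome, as a careful person would: the job done as asked, in the order asked, and still so for the second after the job is handed in, with the robot touching nothing.
It also fails if it takes over 58 s, if anything falls off the work surface, if the arm or the gripper's body presses on something with over 40 N, if the wrist force passes 120 N, or if a joint passes its speed limit or range.

### The arm

A 7-joint arm with a two-finger parallel gripper is mounted at the origin on the work surface; the furniture and walls round the work are solid. World frame = base frame: x ahead of the robot, y to its left, z up, the work surface at z = 0. Lengths are in m, angles in rad, forces in N, time in s.
With the tool pointing down it reaches from about 0.4 to 0.85 m from the base axis. Payload 4.5 kg.
Tool frame: the origin (TCP) lies at the very end of the fingers, on their centre line; the grasp point (between the pads) lies r.grip_point_offset behind it (r.grip_point_offset is the distance from the TCP to the grasp point, in m); z points along the fingers, x is the direction in which the jaws open and shut, and the axes are right-handed (so a half turn about z gives the same grasp; the last joint's range is limited). The gripper opens to 88 mm and grips with 3 to 60 N. Pads are 18 mm wide; open, the fingers measure 123 mm over their backs; the gripper's body (75 mm by 187 mm) begins 45 mm behind the grasp point.
Start: joints at [-1.298, 0.689, -0.195, 1.565, 0.157, 0.902, -0.215], TCP at [0.148, 0.607, 0.239] pointing down, gripper open.
Joint ranges: [-3.01, 3.01], [-0.46, 2.08], [-1.47, 1.51], [0.13, 2.56], [-1, 4.14], [0.04, 2.09], [-2.66, 2.66]. Speed limits (rad/s): [2.57, 2.57, 3.14, 3.14, 3.14, 3.14, 3.14].

### API

Orientations are given as [roll, pitch, yaw] about the fixed x, y, z axes, in that order (R = Rz(yaw) Ry(pitch) Rx(roll)).
In Python, from rig import r gives the robot as it stands.
- The arm moves only by the tool drive_tool, never from a script. Its argument "deltas" is a list that holds one entry, the list of rows, each a list of 7 numbers: the turn, a rotation vector about the tool's x, y, z in rad, then the shift along the tool's x, y, z in mm, then the opening, from 0 (shut) to 1 (fully open). A call has 1 to 5 rows; each row is the pose to reach, as a shift and turn from the pose commanded when the call began, along the tool's axes at that moment; what a row does not reach only later rows make up. A row lasts 1/8 s, in which the tool goes at most 62.5 mm and 10.7 degrees, less where a joint would pass 70% of its speed; a pose out of reach is approached as far as the arm can. A call with a gripper value outside its range is refused whole. The fingers move at their own pace and stop on an object; "newtons" is the grip in N (left out, the last holds). Time passes only in rows, so rows that repeat a pose let the fingers close. It gives the time, the measured TCP pose, the force and the opening at its end, in the units of the state.
- r.state(): the state, without advancing time (a new reading comes with each control period).
- r.camera(name): name is "scene" or "top" or "wrist"; returns a dict with "color" (480x640x3 uint8, red, green, blue), "K" (3x3 intrinsics, pixels), "R" (3x3) and "t" (3): a world point X has camera coordinates R X + t. Camera axes: x right, y down, z forward; pixel columns grow to the right and rows downward; lengths in m; the calibration is good to about 2 mm. A picture is of the moment at which its call begins. There is no depth.
- r.finish_job(): hands the job in, once; it reports no verdict.
The state is a dict: "clock": time; "joint_positions": joint angles; "joint_velocities": joint speeds; "joint_torque": joint torques, N m; "position": TCP position; "tcp_rot": TCP orientation; "wrist_force": force on the tool from outside, world axes, zero at the start; "moment": the same for the moment, N m; "width": finger opening in m.
Only numpy, scipy, OpenCV 4.12 (cv2) and the standard library are available. Lean on these libraries where they do the work, as an engineer would, in place of code of your own. Each camera call takes 0.05 s, during which the arm holds its last target.

## Working session

There is one attempt and no reset: what is moved stays moved. The work goes in short steps, Python scripts to look and compute and a tool call to move; the robot and the scene stay as the last step left them, time stands still between calls to the robot, and variables do not carry over. Pictures are saved under pics/ and viewed, and the job is handed in when it is done.

Besides the shell and the picture viewer there is one more tool, called as name(argument=value, ...), one argument or row to a line, values as JSON. drive_tool: Moves the arm, as the interface text tells. Its arguments: {"type":"object","properties":{"deltas":{"type":"array"},"newtons":{"type":"number"}},"required":["deltas"]}

```bash
mkdir -p pics; ls
python3 - <<'E'
from rig import r
import cv2
print(r.state(), r.grip_point_offset)
for n in ["scene","top","wrist"]:
    c=r.camera(n); cv2.imwrite(f"pics/{n}0.png",c["color"][:,:,::-1])
    print(n,c["K"].tolist(),c["R"].round(4).tolist(),c["t"].round(4).tolist())
E
```

```text
pics
{'clock': 0.0, 'joint_positions': array([-1.29819501,  0.69000542, -0.19451991,  1.56633381,  0.15727598,
        0.90249024, -0.21512627]), 'joint_velocities': array([-6.61500706e-04,  7.37351706e-05,  5.27586099e-04, -1.12165775e-03,
        1.55374779e-03,  1.23309046e-03,  1.79552486e-04]), 'joint_torque': array([-7.86885321e-04, -5.27564728e+01, -1.26742154e+00, -1.53435159e+01,
       -5.27037028e-02,  6.24405118e-03,  1.65513147e-04]), 'position': array([0.1477259 , 0.60664218, 0.23789952]), 'tcp_rot': array([3.14148461e+00, 1.84441537e-03, 1.33204146e+00]), 'wrist_force': array([ 0.36684252, -0.08423287,  0.92999141]), 'moment': array([0.00214061, 0.02368878, 0.04372415]), 'width': 0.08820964287807076} 0.0187
scene [[624.6544332876925, 0.0, 325.8480702197329], [0.0, 624.6544332876925, 243.1823474531811], [0.0, 0.0, 1.0]] [[-0.9998, -0.0156, 0.0125], [-0.02, 0.7953, -0.6059], [-0.0005, -0.606, -0.7955]] [0.571, 0.0405, 1.5792]
top [[493.3960619333493, 0.0, 324.283633668294], [0.0, 493.3960619333493, 241.57919717024112], [0.0, 0.0, 1.0]] [[-0.0277, -0.9996, 0.0098], [-0.9945, 0.0266, -0.1012], [0.1009, -0.0125, -0.9948]] [-0.0124, 0.6085, 1.0463]
wrist [[383.2538907369455, 0.0, 316.9958726502892], [0.0, 383.2538907369455, 245.86389497065463], [0.0, 0.0, 1.0]] [[0.2357, 0.9718, -0.0016], [0.9235, -0.2234, 0.3119], [0.3028, -0.075, -0.9501]] [-0.6231, -0.0437, 0.3899]
```

View pics/scene0.png

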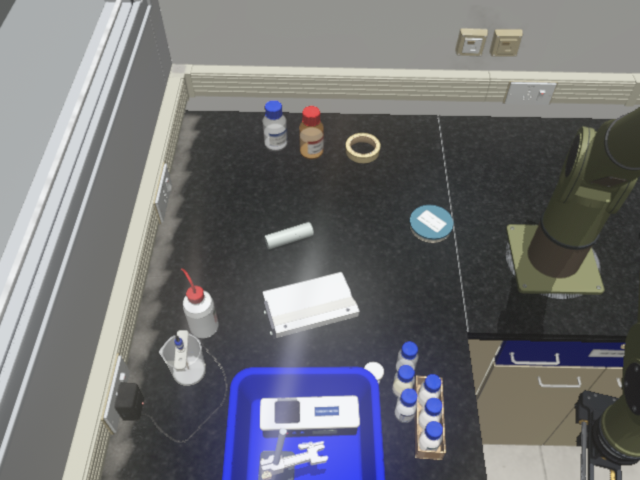

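View pics/top0.png

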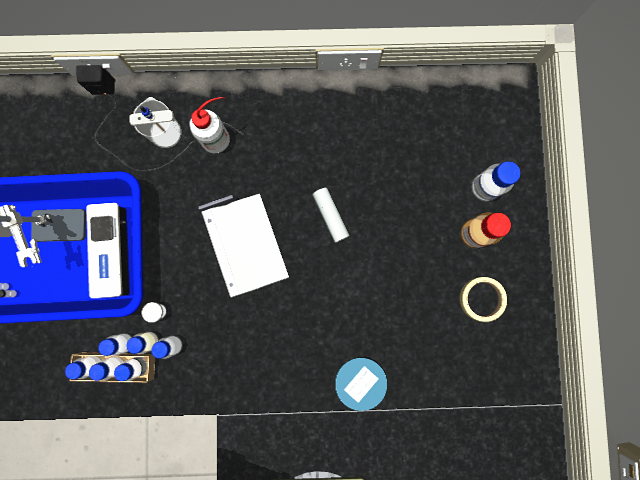

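View pics/wrist0.png

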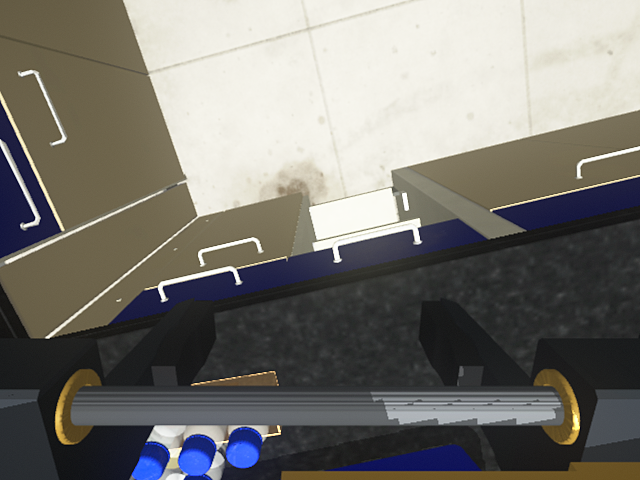

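The scene view shows the bar at about (289,235) and the rest at about (310,303). In the top view the bar is at (330,215), the rest at (245,245) and its dark stop plate at about (215,202). The pot lid is at (153,312), the tape roll at (484,299). The wrist view doesn't show the work. I'll zoom in next.

Run:
```python
import cv2
a=cv2.imread("pics/top0.png")[180:305,190:355]; cv2.imwrite("pics/topz.png",cv2.resize(a,None,fx=4.8,fy=4.8,interpolation=cv2.INTER_CUBIC))
a=cv2.imread("pics/scene0.png")[215:340,250:375]; cv2.imwrite("pics/scenez.png",cv2.resize(a,None,fx=4.8,fy=4.8,interpolation=cv2.INTER_CUBIC))
```

```text
(no output)
```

View pics/topz.png

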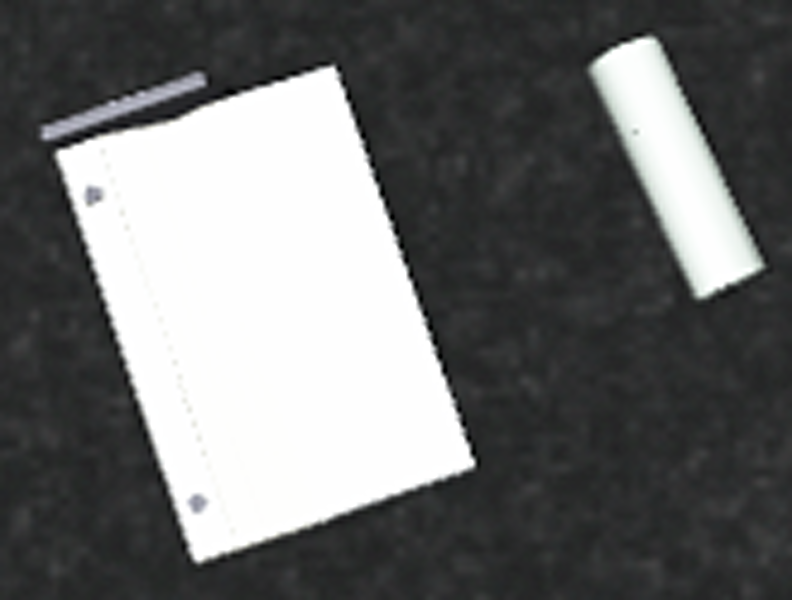

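View pics/scenez.png

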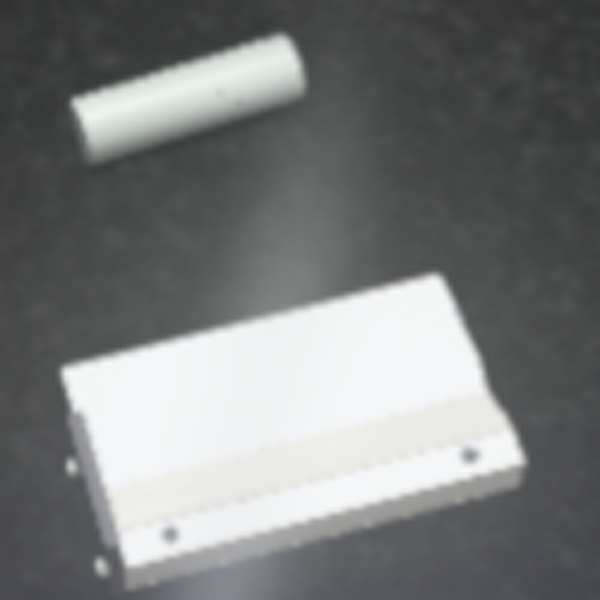

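```bash
cat > h.py <<'E'
import numpy as np, cv2
from rig import r
def ray(c,uv):
    d=c["R"].T@np.linalg.solve(c["K"],[uv[0],uv[1],1.]); return -c["R"].T@c["t"],d
def cast(c,uv,z):
    o,d=ray(c,uv); return o+d*(z-o[2])/d[2]
def tri(c1,u1,c2,u2):
    P1=c1["K"]@np.c_[c1["R"],c1["t"]];P2=c2["K"]@np.c_[c2["R"],c2["t"]]
    X=cv2.triangulatePoints(P1,P2,np.array(u1,float).reshape(2,1),np.array(u2,float).reshape(2,1))[:,0]; return X[:3]/X[3]
def blobs(c,roi,thr):
    x0,y0,x1,y1=roi; g=cv2.cvtColor(c["color"],cv2.COLOR_RGB2GRAY); m=np.zeros_like(g); m[y0:y1,x0:x1]=(g[y0:y1,x0:x1]>thr)*255
    cs,_=cv2.findContours(m,cv2.RETR_EXTERNAL,cv2.CHAIN_APPROX_NONE); return m,[k for k in cs if cv2.contourArea(k)>100]
E
python3 - <<'E'
from h import *
T=r.camera("top");S=r.camera("scene")
for n,c,roi,thr in[("top",T,(190,180,360,305),130),("scene",S,(250,215,375,340),150)]:
    m,cs=blobs(c,roi,thr)
    for k in cs:
        M=cv2.moments(k); print(n,cv2.contourArea(k),"cen",M["m10"]/M["m00"],M["m01"]/M["m00"],cv2.minAreaRect(k)); print(cv2.approxPolyDP(k,2.5,True)[:,0].tolist())
# corners
foot_far=(260.2,194.);foot_near=(288.5,276.9)
s=lambda x,y:(250+x/4.8-.4,215+y/4.8-.4)
t=lambda x,y:(190+x/4.8-.4,180+y/4.8-.4)
for nm,a,b in[("foot+x",t(337,67),s(62,368)),("foot-x",t(475,465),s(440,272)),("back-x",t(197,562),s(525,462)),
  ("screw-x",t(197,503),s(470,456)),("screw+x",t(93,195),s(170,534))]:
    print(nm,tri(T,a,S,b).round(4),cast(T,a,0).round(4),cast(S,b,0).round(4), cast(T,a,.024).round(4),cast(S,b,.024).round(4))
for nm,a,z in[("tape",(484,299),.025),("pot",(153,312),.048),("scene pot",0,0)]:
    if z: print(nm,cast(T,a,z).round(3))
E
```

```text
top 5418.5 cen 244.68589092922394 244.75614407431328 ((244.8999786376953, 244.1999969482422), (90.75736236572266, 62.2968635559082), 71.56504821777344)
[[259, 194], [202, 211], [230, 296], [288, 277]]
top 776.5 cen 330.37304142519855 214.05559132861129 ((330.3814392089844, 213.88870239257812), (54.73345947265625, 15.5259370803833), 64.98310089111328)
[[322, 188], [313, 195], [337, 241], [348, 234], [327, 189]]
scene 3853.5 cen 309.7113446650231 303.37044245491114 ((310.8207092285156, 302.62261962890625), (48.900352478027344, 87.77339172363281), 74.05460357666016)
[[342, 273], [263, 291], [276, 333], [297, 332], [355, 314], [358, 308]]
scene 508.0 cen 289.21391076115486 233.84284776902885 ((288.9804382324219, 234.0373992919922), (12.109965324401855, 47.54503631591797), 72.6459732055664)
[[311, 225], [304, 223], [265, 237], [269, 245], [312, 233]]
foot+x [7.231e-01 1.137e-01 7.000e-04] [0.7243 0.1136 0.    ] [0.7225 0.1134 0.    ] [0.7194 0.1108 0.024 ] [0.7196 0.1289 0.024 ]
foot-x [0.5332 0.0523 0.0035] [0.535  0.0524 0.    ] [ 0.5321  0.05   -0.    ] [0.5342 0.0509 0.024 ] [0.5329 0.0667 0.024 ]
back-x [0.4925 0.1774 0.0239] [0.4938 0.1816 0.    ] [0.49  0.163 0.   ] [0.4939 0.1773 0.024 ] [0.4916 0.1775 0.024 ]
screw-x [0.5192 0.1766 0.0271] [0.521  0.1813 0.    ] [0.5172 0.1602 0.    ] [0.5205 0.1771 0.024 ] [0.5182 0.1748 0.024 ]
screw+x [0.6614 0.2229 0.027 ] [0.6663 0.2288 0.    ] [ 0.6629  0.2075 -0.    ] [0.6626 0.2235 0.024 ] [0.6612 0.2212 0.024 ]
tape [ 0.474 -0.373  0.025]
pot [0.466 0.337 0.048]
```

```bash
cat >> h.py <<'E'
YAW=0.313; O=np.array([.6051,.1551,0]); Rr=cv2.Rodrigues(np.array([0,0,YAW]))[0]
def rest(p): return Rr.T@(np.asarray(p)-O)
def world(p): return Rr@np.asarray(p)+O
def bar(T,S,roiT=(300,180,360,260),roiS=(255,215,325,255)):
    out=[]
    for c,roi,thr in[(T,roiT,110),(S,roiS,130)]:
        m,cs=blobs(c,roi,thr); k=max(cs,key=cv2.contourArea); mm=np.zeros_like(m);cv2.drawContours(mm,[k],-1,255,-1)
        M=cv2.moments(mm,True);u=np.array([M["m10"],M["m01"]])/M["m00"]; th=.5*np.arctan2(2*M["mu11"],M["mu20"]-M["mu02"]); out.append((c,u,np.array([np.cos(th),np.sin(th)])))
    X=tri(T,out[0][1],S,out[1][1]); print("tri",X.round(4),"rest",rest(X).round(4))
    for c,u,d in out:
        p=cast(c,u,.018);q=cast(c,u+20*d,.018)-cast(c,u-20*d,.018); print("px",u.round(1),"z18",p.round(4),"rest",rest(p).round(4),"yaw rel",round((np.arctan2(q[1],q[0])-YAW+np.pi/2)%np.pi-np.pi/2,3))
E
python3 - <<'E'
from h import *
T=r.camera("top");S=r.camera("scene");bar(T,S)
print(r.state()["clock"])
# ends in top: long side corners topz
E
```

```text
tri [ 0.6665 -0.0438  0.0259] rest [-0.0028 -0.2081  0.0259]
px [330.3 214.2] z18 [ 0.67   -0.0443  0.018 ] rest [ 0.0004 -0.2097  0.018 ] yaw rel 0.092
px [289.2 234.1] z18 [ 0.6657 -0.0496  0.018 ] rest [-0.0054 -0.2134  0.018 ] yaw rel 0.084
0.35
```

```bash
cat >> h.py <<'E'
from scipy.spatial.transform import Rotation as Ro
def cur():
    s=r.state(); return s["position"],Ro.from_euler("xyz",s["tcp_rot"])
def delta(p,yaw):
    """turn (tool) and shift (tool, mm) from present pose to world p, tool down with yaw"""
    p0,R0=cur(); R1=Ro.from_euler("xyz",[np.pi,0,yaw])
    return (R0.inv()*R1).as_rotvec().round(3).tolist(),(R0.inv().apply(np.asarray(p)-p0)*1000).round(1).tolist()
def st():
    s=r.state();print("clk",s["clock"],"pos",s["position"].round(4),"rest",rest(s["position"]).round(4),"rot",s["tcp_rot"].round(3),"yawrel",round(s["tcp_rot"][2]-YAW,3),"F",s["wrist_force"].round(1),"w",round(s["width"],4))
E
python3 - <<'E'
from h import *
st(); n=np.array([np.cos(.4),np.sin(.4),0]);c=world([-.003,-.211,0]); m=np.array([np.sin(.4),-np.cos(.4),0])
tg=c+m*.060; print(c,tg)
tg[2]=.239; print(delta(tg,.4))
E
```

```text
clk 0.35 pos [0.1478 0.6072 0.2386] rest [-0.2959  0.5709  0.2386] rot [3.142 0.    1.332] yawrel 1.019 F [-0.   0.1  0.9] w 0.0885
[ 0.66721567 -0.04657212  0.        ] [ 0.69058077 -0.10183578  0.        ]
([0.0, 0.0, 0.932], [-560.5, 695.1, -0.2])
```

drive_tool(
  deltas=[
    [[0,0,0,-30,37,0,1],[0,0,0,-65,80,0,0.8],[0,0,0,-100,124,0,0.6],[0,0,0,-135,168,0,0.6],[0,0,0,-170,211,0,0.6]],
  ],
)

```text
clock: 0.98
position: [0.3138, 0.3908, 0.2389]
tcp_rot: [3.141, -0.001, 1.332]
wrist_force: [0.5, -0.1, 0.1]
width: 0.0533
```

drive_tool(
  deltas=[
    [[0,0,0,-35,43,0,0.6],[0,0,0,-70,87,0,0.6],[0,0,0,-105,130,0,0.6],[0,0,0,-140,174,0,0.6],[0,0,0,-175,217,0,0.6]],
  ],
)

```text
clock: 1.6
position: [0.4833, 0.1694, 0.2389]
tcp_rot: [3.141, -0.001, 1.332]
wrist_force: [0.7, 1.0, -0.2]
width: 0.0529
```

Run:
```python
from h import *
st(); print(delta([.69,-.102,.239],.4))
```

```text
clk 1.6 pos [0.4833 0.1694 0.2389] rest [-0.1115  0.0511  0.2389] rot [ 3.141e+00 -1.000e-03  1.332e+00] yawrel 1.019 F [ 0.7  1.  -0.2] w 0.0529
([0.0, -0.001, 0.932], [-214.8, 265.1, -0.1])
```

drive_tool(
  deltas=[
    [[0,0,0.18,-34,43,0,0.6],[0,0,0.36,-68,86,0,0.6],[0,0,0.54,-102,129,0,0.6],[0,0,0.7,-136,171,0,0.6],[0,0,0.86,-170,213,0,0.6]],
  ],
)

```text
clock: 2.22
position: [0.6498, -0.0461, 0.2388]
tcp_rot: [-3.141, -0.0, 0.467]
wrist_force: [1.7, 1.8, 0.4]
width: 0.0529
```

Run:
```python
from h import *
st(); print(delta([.69,-.102,.239],.4))
```

```text
clk 2.225 pos [ 0.6498 -0.0461  0.2388] rest [-0.0195 -0.2052  0.2388] rot [-3.141 -0.     0.467] yawrel 0.154 F [1.7 1.8 0.4] w 0.0529
([-0.0, -0.0, 0.067], [10.8, 68.0, -0.2])
```

drive_tool(
  deltas=[
    [[0,0,0.06,5,30,0,0.6],[0,0,0.06,10,64,0,0.6],[0,0,0.06,10,64,0,0.6],[0,0,0.06,10,64,0,0.6]],
  ],
)

```text
clock: 2.72
position: [0.6864, -0.096, 0.2384]
tcp_rot: [-3.14, 0.0, 0.413]
wrist_force: [-0.1, 0.5, -0.1]
width: 0.0529
```

Run:
```python
from h import *
st(); print(delta([.69,-.102,.1],.4))
c=r.camera("wrist"); cv2.imwrite("pics/w1.png",c["color"][:,:,::-1])
```

```text
clk 2.725 pos [ 0.6864 -0.096   0.2384] rest [ 0.     -0.264   0.2384] rot [-3.14   0.     0.413] yawrel 0.1 F [-0.1  0.5 -0.1] w 0.0529
([-0.002, 0.0, 0.013], [0.9, 7.1, 138.4])
```

View pics/w1.png

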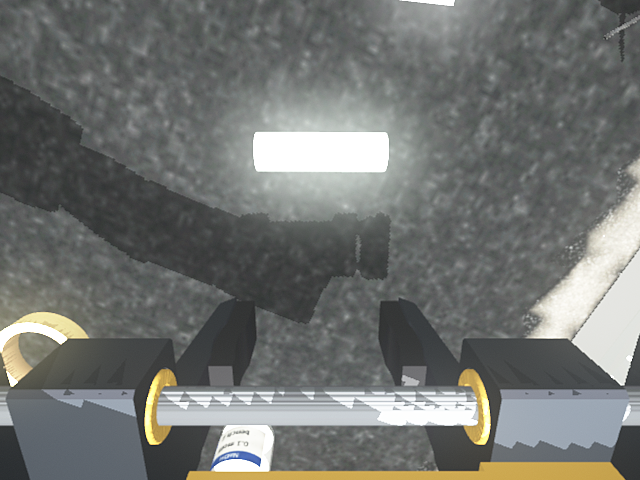

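The wrist view shows the bar at (321,152), spanning columns 253 to 389. It lies parallel to the jaw direction, with the fingers behind it at columns 245 and 390. I'll measure it from here as a second check.

Run:
```python
from h import *
c=r.camera("wrist"); m,cs=blobs(c,(235,110,410,190),225)
k=max(cs,key=cv2.contourArea); rc=cv2.minAreaRect(k); print(rc)
b=cv2.boxPoints(rc); P=np.array([cast(c,u,.018) for u in b]); print(P.round(4).tolist()); ctr=P.mean(0); print("ctr",ctr.round(4),"rest",rest(ctr).round(4))
e=[(P[i]+P[(i+1)%4])/2 for i in range(4)]
for a,d in((0,2),(1,3)): v=e[a]-e[d]; print(np.linalg.norm(v),np.arctan2(v[1],v[0]))
```

```text
((320.5, 152.0), (40.0, 135.0), 90.0)
[[0.6043, -0.055, 0.018], [0.7173, -0.0052, 0.018], [0.7338, -0.0376, 0.018], [0.6171, -0.0889, 0.018]]
ctr [ 0.6681 -0.0467  0.018 ] rest [-0.0022 -0.2114  0.018 ]
0.03623179697769911 1.9880645503620324
0.12553738599882458 0.4144848186020688
```

drive_tool(
  deltas=[
    [[0,0,0,3,0,30,0.6],[0,0,0,3,0,80,0.6],[0,0,0,3,0,130,0.6],[0,0,0,3,0,175,0.6],[0,0,0,3,0,205,0.6]],
  ],
)

```text
clock: 3.45
position: [0.6882, -0.0942, 0.0316]
tcp_rot: [-3.139, 0.002, 0.414]
wrist_force: [0.4, -0.5, 1.0]
width: 0.0526
```

drive_tool(
  deltas=[
    [[0,0,0,0,0,10,0.6],[0,0,0,0,0,20,0.6],[0,0,0,0,0,20,0.6]],
  ],
)

```text
clock: 3.82
position: [0.6899, -0.0957, 0.0142]
tcp_rot: [3.141, -0.001, 0.412]
wrist_force: [0.2, -0.1, 0.3]
width: 0.0524
```

Run:
```python
from h import *
st(); 
c=r.camera("wrist"); cv2.imwrite("pics/w2.png",c["color"][:,:,::-1])
```

```text
clk 3.825 pos [ 0.6899 -0.0957  0.0142] rest [ 0.0034 -0.2647  0.0142] rot [ 3.141e+00 -1.000e-03  4.120e-01] yawrel 0.099 F [ 0.2 -0.1  0.3] w 0.0524
```

View pics/w2.png

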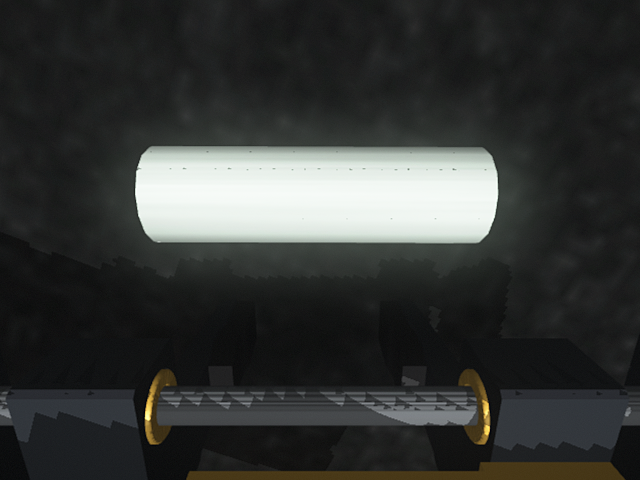

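The bar, columns 135–498, is centred and parallel ahead of the fingers. I'll lower slightly and start pushing gently.

drive_tool(
  deltas=[
    [[0,0,0,0,-5,3,0.6],[0,0,0,0,-11,3,0.6],[0,0,0,0,-17,3,0.6],[0,0,0,0,-23,3,0.6],[0,0,0,0,-29,3,0.6]],
  ],
)

```text
clock: 4.5
position: [0.6781, -0.0693, 0.0109]
tcp_rot: [3.141, -0.001, 0.412]
wrist_force: [-0.5, -0.6, 0.5]
width: 0.0529
```

drive_tool(
  deltas=[
    [[0,0,0,0,-6,0,0.6],[0,0,0,0,-12,0,0.6],[0,0,0,0,-18,0,0.6],[0,0,0,0,-24,0,0.6],[0,0,0,0,-30,0,0.6]],
  ],
)

```text
clock: 5.12
position: [0.6658, -0.0415, 0.0107]
tcp_rot: [-3.141, -0.0, 0.412]
wrist_force: [-0.6, -0.5, -0.2]
width: 0.0529
```

Run:
```python
from h import *
st(); 
c=r.camera("wrist"); cv2.imwrite("pics/w3.png",c["color"][:,:,::-1]); st()
```

```text
clk 5.125 pos [ 0.6658 -0.0415  0.0107] rest [-0.0028 -0.2057  0.0107] rot [-3.141 -0.     0.412] yawrel 0.099 F [-0.6 -0.5 -0.2] w 0.0529
clk 5.175 pos [ 0.6654 -0.0402  0.0106] rest [-0.0027 -0.2044  0.0106] rot [-3.14   0.     0.413] yawrel 0.1 F [-0.3  1.2  0.3] w 0.0531
```

View pics/w3.png

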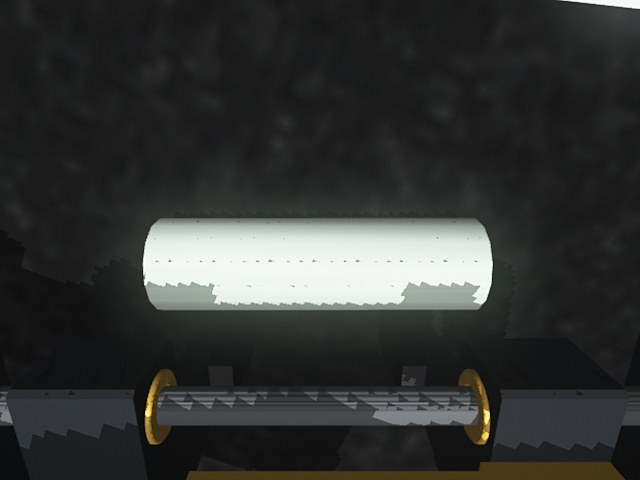

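The bar is still parallel and has closed up against the fingers (rows 218–310). I'll carry on and turn slowly to the groove's direction.

drive_tool(
  deltas=[
    [[0,0,0.01,0,-6,0,0.6],[0,0,0.02,0,-12,0,0.6],[0,0,0.03,0,-18,0,0.6],[0,0,0.04,0,-24,0,0.6],[0,0,0.05,0,-30,0,0.6]],
  ],
)

```text
clock: 5.8
position: [0.6538, -0.014, 0.0107]
tcp_rot: [-3.141, -0.0, 0.361]
wrist_force: [0.2, -0.4, 0.3]
width: 0.0526
```

drive_tool(
  deltas=[
    [[0,0,0.01,0,-6,0,0.6],[0,0,0.02,0,-12,0,0.6],[0,0,0.03,0,-18,0,0.6],[0,0,0.04,0,-24,0,0.6],[0,0,0.05,0,-30,0,0.6]],
  ],
)

```text
clock: 6.42
position: [0.6432, 0.014, 0.0107]
tcp_rot: [-3.142, -0.0, 0.311]
wrist_force: [0.2, -0.4, 0.3]
width: 0.0526
```

Run:
```python
from h import *
st(); 
c=r.camera("wrist"); cv2.imwrite("pics/w4.png",c["color"][:,:,::-1]); st()
```

```text
clk 6.425 pos [0.6432 0.014  0.0107] rest [-0.0072 -0.1459  0.0107] rot [-3.142 -0.     0.311] yawrel -0.002 F [ 0.2 -0.4  0.3] w 0.0526
clk 6.475 pos [0.6428 0.0154 0.0106] rest [-0.0071 -0.1445  0.0106] rot [-3.14   0.     0.312] yawrel -0.001 F [-0.1  1.   0.1] w 0.0533
```

View pics/w4.png

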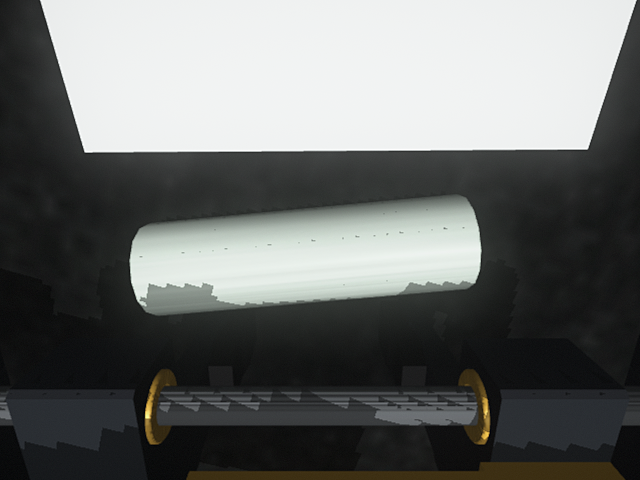

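The tool is square to the rest (its edge is at row 152). The bar has coasted slightly and is still about 0.08 rad skewed, right end ahead. The ramp and the second finger should straighten it, so I'll go on gently and look again.

drive_tool(
  deltas=[
    [[0,0,0,0,-5,0,0.6],[0,0,0,0,-10,0,0.6],[0,0,0,0,-15,0,0.6],[0,0,0,0,-20,0,0.6],[0,0,0,0,-25,0,0.6]],
  ],
)

```text
clock: 7.1
position: [0.6355, 0.0378, 0.0107]
tcp_rot: [-3.141, 0.0, 0.312]
wrist_force: [0.2, -0.3, -0.2]
width: 0.0526
```

Run:
```python
from h import *
st(); 
c=r.camera("wrist"); cv2.imwrite("pics/w5.png",c["color"][:,:,::-1]); st()
```

```text
clk 7.1 pos [0.6355 0.0378 0.0107] rest [-0.0072 -0.121   0.0107] rot [-3.141  0.     0.312] yawrel -0.001 F [ 0.2 -0.3 -0.2] w 0.0526
clk 7.15 pos [0.6353 0.0389 0.0107] rest [-0.0071 -0.1198  0.0107] rot [-3.141  0.     0.313] yawrel 0.0 F [-0.6 -0.8 -0.8] w 0.0533
```

View pics/w5.png

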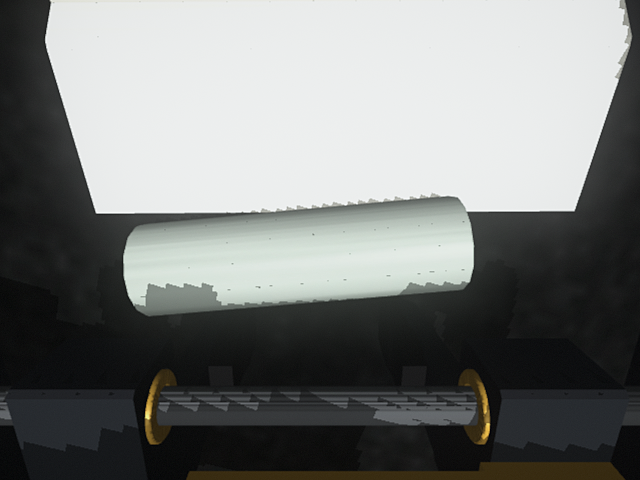

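Same skew, and the bar has reached the ramp foot (edge at row 212). I'll continue slowly.

drive_tool(
  deltas=[
    [[0,0,0,0,-4,0,0.6],[0,0,0,0,-8,0,0.6],[0,0,0,0,-12,-1,0.6],[0,0,0,0,-16,-1,0.6],[0,0,0,0,-20,-2,0.6]],
  ],
)

```text
clock: 7.78
position: [0.6298, 0.0559, 0.0129]
tcp_rot: [3.14, -0.0, 0.312]
wrist_force: [1.3, -3.1, 3.0]
width: 0.0533
```

Run:
```python
from h import *
st(); 
c=r.camera("wrist"); cv2.imwrite("pics/w6.png",c["color"][:,:,::-1]); st()
```

```text
clk 7.775 pos [0.6298 0.0559 0.0129] rest [-0.007  -0.102   0.0129] rot [ 3.14  -0.     0.312] yawrel -0.001 F [ 1.3 -3.1  3. ] w 0.0533
clk 7.825 pos [0.6297 0.0568 0.013 ] rest [-0.0069 -0.1011  0.013 ] rot [ 3.141e+00 -1.000e-03  3.120e-01] yawrel -0.001 F [-0.  -0.9  0.6] w 0.0529
```

View pics/w6.png

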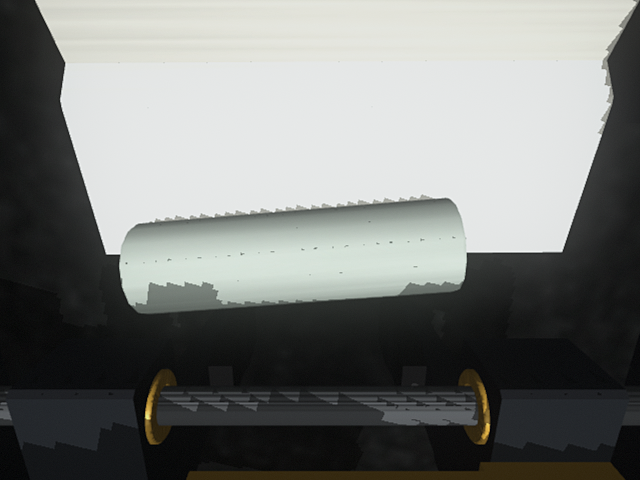

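drive_tool(
  deltas=[
    [[0,0,0,0,-4,0,0.6],[0,0,0,0,-8,0,0.6],[0,0,0,0,-12,-1,0.6],[0,0,0,0,-16,-1,0.6],[0,0,0,0,-20,-1,0.6]],
  ],
)

```text
clock: 8.45
position: [0.6233, 0.0759, 0.0137]
tcp_rot: [-3.141, -0.0, 0.312]
wrist_force: [1.0, -2.6, 1.1]
width: 0.0529
```

Run:
```python
from h import *
st(); 
c=r.camera("wrist"); cv2.imwrite("pics/w7.png",c["color"][:,:,::-1]); st()
```

```text
clk 8.45 pos [0.6233 0.0759 0.0137] rest [-0.0071 -0.081   0.0137] rot [-3.141 -0.     0.312] yawrel -0.001 F [ 1.  -2.6  1.1] w 0.0529
clk 8.5 pos [0.6229 0.0769 0.0136] rest [-0.0071 -0.0799  0.0136] rot [-3.14   0.     0.313] yawrel -0.0 F [-0.2  0.1 -0.2] w 0.053
```

View pics/w7.png

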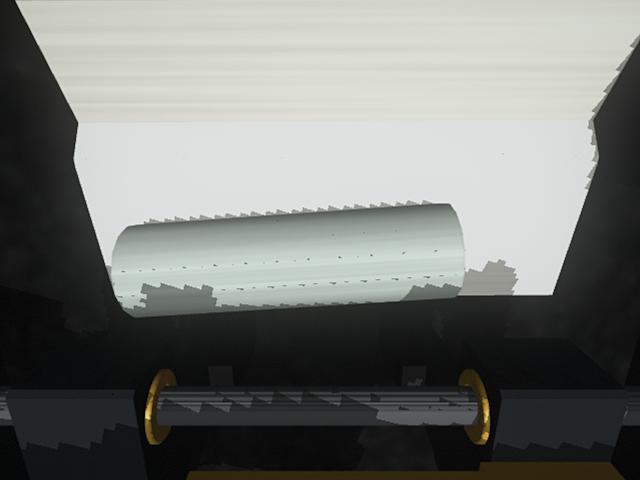

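drive_tool(
  deltas=[
    [[0,0,0,0,-2,0,0.6],[0,0,0,0,-4,0,0.6],[0,0,0,0,-4,0,0.6],[0,0,0,0,-4,0,0.6]],
  ],
)

```text
clock: 9.0
position: [0.622, 0.0797, 0.0136]
tcp_rot: [-3.141, 0.0, 0.312]
wrist_force: [0.5, -1.5, 1.0]
width: 0.0529
```

Run:
```python
from h import *
c=r.camera("wrist"); cv2.imwrite("pics/w8.png",c["color"][:,:,::-1]); st()
```

```text
clk 9.05 pos [0.622  0.0798 0.0136] rest [-0.0071 -0.0769  0.0136] rot [-3.141  0.     0.312] yawrel -0.001 F [ 0.7 -2.6  1.6] w 0.0528
```

View pics/w8.png

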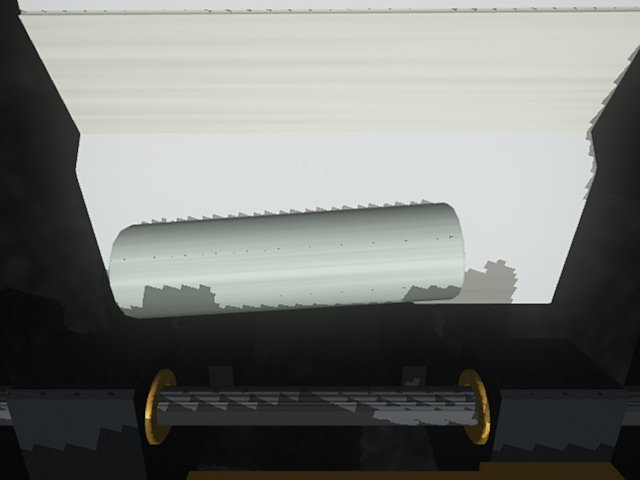

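The bar is fully on the ramp, still about 0.06 rad skewed and shifted about 10 mm to −x. I'll shift and widen the fingers for leverage, with a slight counter-turn while pushing.

drive_tool(
  deltas=[
    [[0,0,0,-4,-1,0,0.7],[0,0,0,-8,-2,0,0.8],[0,0,0.01,-8,-5,0,0.8],[0,0,0.02,-8,-8,-1,0.8],[0,0,0.03,-8,-11,-1,0.8]],
  ],
)

```text
clock: 9.68
position: [0.611, 0.0872, 0.0148]
tcp_rot: [3.141, 0.0, 0.281]
wrist_force: [-0.9, -3.4, 1.6]
width: 0.0706
```

Run:
```python
from h import *
c=r.camera("wrist"); cv2.imwrite("pics/w9.png",c["color"][:,:,::-1]); st()
```

```text
clk 9.725 pos [0.611  0.0879 0.0148] rest [-0.0151 -0.0657  0.0148] rot [-3.141  0.     0.281] yawrel -0.032 F [-1.1 -2.   1.1] w 0.0705
```

View pics/w9.png

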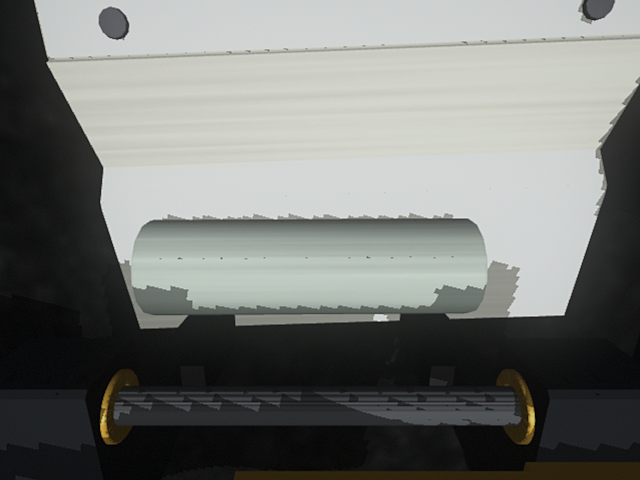

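The bar now lies flush on both fingers (columns 131–487, level), at about −0.03 rad. I'll turn back to zero while pushing on.

drive_tool(
  deltas=[
    [[0,0,-0.01,0,-3,0,0.8],[0,0,-0.02,0,-6,0,0.8],[0,0,-0.03,0,-9,0,0.8],[0,0,-0.03,0,-12,-1,0.8],[0,0,-0.03,0,-15,-1,0.8]],
  ],
)

```text
clock: 10.35
position: [0.6069, 0.102, 0.0158]
tcp_rot: [-3.141, -0.0, 0.312]
wrist_force: [0.7, -3.1, 2.4]
width: 0.0703
```

Run:
```python
from h import *
c=r.camera("wrist"); cv2.imwrite("pics/w10.png",c["color"][:,:,::-1]); st()
```

```text
clk 10.4 pos [0.6066 0.1028 0.0157] rest [-0.0146 -0.0502  0.0157] rot [-3.141  0.     0.313] yawrel -0.0 F [ 0.4 -2.2  1.9] w 0.0703
```

View pics/w10.png

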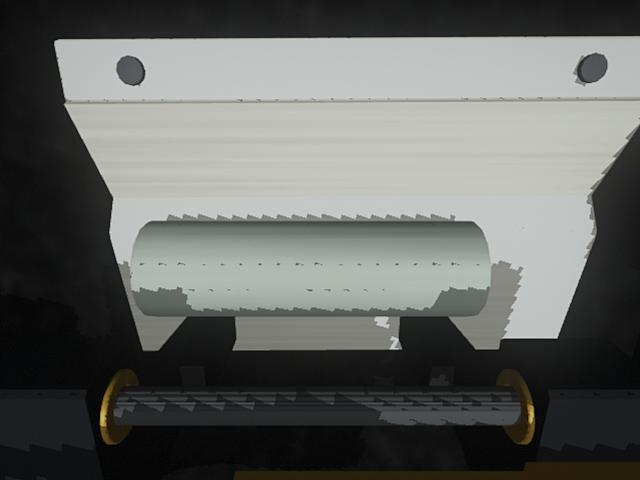

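The bar is parallel to the groove and tight to both fingers, with its centre about 10 mm before the crest.

drive_tool(
  deltas=[
    [[0,0,0,0,-3,0,0.8],[0,0,0,0,-6,-1,0.8],[0,0,0,0,-8,-1,0.8],[0,0,0,0,-10,-2,0.8],[0,0,0,0,-12,-2,0.8]],
  ],
)

```text
clock: 11.02
position: [0.6029, 0.114, 0.0176]
tcp_rot: [-3.141, 0.0, 0.313]
wrist_force: [-0.8, -0.0, 1.3]
width: 0.0702
```

Run:
```python
from h import *
c=r.camera("wrist"); cv2.imwrite("pics/w11.png",c["color"][:,:,::-1]); st()
```

```text
clk 11.075 pos [0.6029 0.1142 0.0176] rest [-0.0147 -0.0382  0.0176] rot [-3.141  0.     0.313] yawrel -0.0 F [ 0.1 -0.  -0.1] w 0.0701
```

View pics/w11.png

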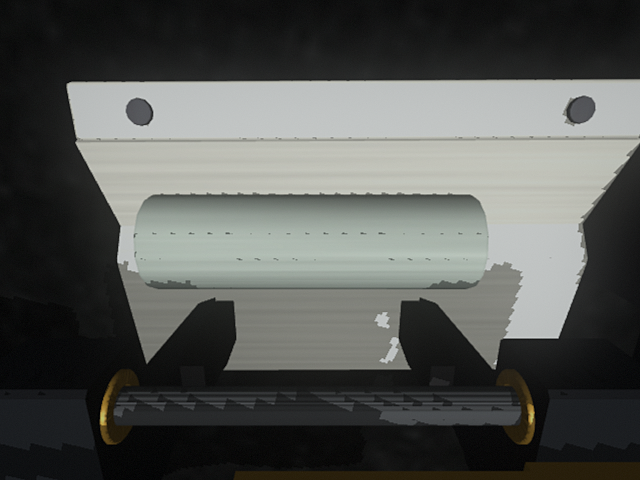

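The bar has left the fingers and is rolling in (lower edge now at row 288). I'll hold still, then look.

drive_tool(
  deltas=[
    [[0,0,0,0,0,0,0.8],[0,0,0,0,0,0,0.8],[0,0,0,0,0,0,0.8],[0,0,0,0,0,0,0.8]],
  ],
)

```text
clock: 11.58
position: [0.6033, 0.1131, 0.0177]
tcp_rot: [-3.142, -0.0, 0.312]
wrist_force: [-1.3, -0.1, 0.1]
width: 0.0706
```

Run:
```python
from h import *
c=r.camera("wrist"); cv2.imwrite("pics/w12.png",c["color"][:,:,::-1]); st()
```

```text
clk 11.625 pos [0.6033 0.1131 0.0177] rest [-0.0147 -0.0394  0.0177] rot [-3.142  0.     0.312] yawrel -0.001 F [-0.2 -0.2 -0. ] w 0.0702
```

View pics/w12.png

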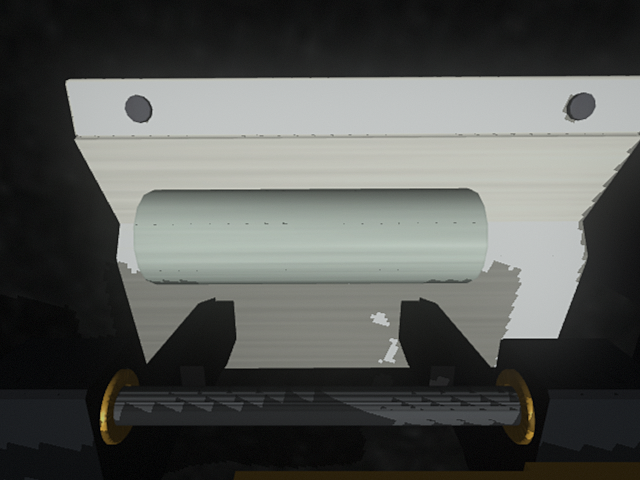

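The bar appears to be in the groove (rows 190–282). I'll back off, rise and check it from the fixed cameras.

drive_tool(
  deltas=[
    [[0,0,0,0,8,0,0.8],[0,0,0,0,10,-30,0.6],[0,0,0,0,10,-70,0.4],[0,0,0,-40,10,-90,0.2],[0,0,0,-80,10,-90,0]],
  ],
)

```text
clock: 12.25
position: [0.5309, 0.0783, 0.1094]
tcp_rot: [3.141, -0.004, 0.311]
wrist_force: [-0.6, -0.8, -0.3]
width: 0.033
```

drive_tool(
  deltas=[
    [[0,0,0,-20,0,0,0],[0,0,0,-40,0,0,0],[0,0,0,-40,0,0,0],[0,0,0,-40,0,0,0]],
  ],
)

```text
clock: 12.75
position: [0.4936, 0.0669, 0.1078]
tcp_rot: [3.141, -0.002, 0.312]
wrist_force: [0.5, 0.9, -1.4]
width: -0.0001
```

Run:
```python
from h import *
st()
for n,(x0,y0,x1,y1) in dict(top=(190,180,355,305),scene=(250,215,375,340),wrist=(0,0,640,480)).items():
    c=r.camera(n);a=c["color"][y0:y1,x0:x1,::-1];f=min(790/a.shape[1],590/a.shape[0]);f=min(f,4.8) if f>1.3 else 1
    cv2.imwrite(f"pics/{n}13.png",cv2.resize(a,None,fx=f,fy=f,interpolation=cv2.INTER_CUBIC) if f>1 else a); print(n,f)
```

```text
clk 12.75 pos [0.4936 0.0669 0.1078] rest [-0.1332 -0.0496  0.1078] rot [ 3.141e+00 -2.000e-03  3.120e-01] yawrel -0.001 F [ 0.5  0.9 -1.4] w -0.0001
top 4.72
scene 4.72
wrist 1
```

View pics/scene13.png

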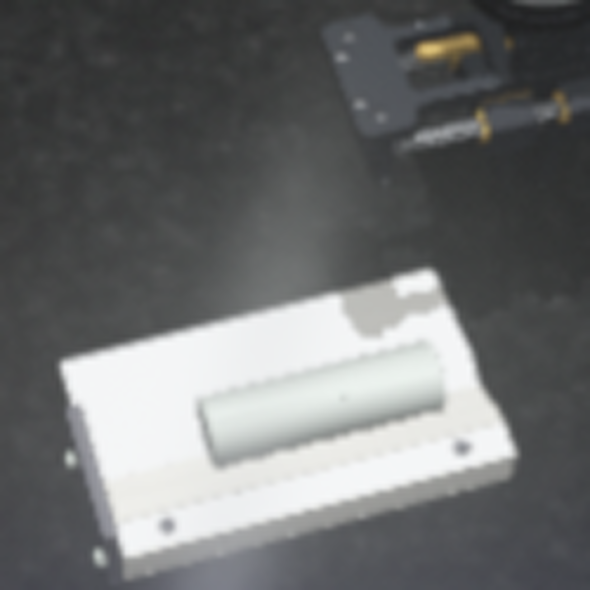

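View pics/wrist13.png

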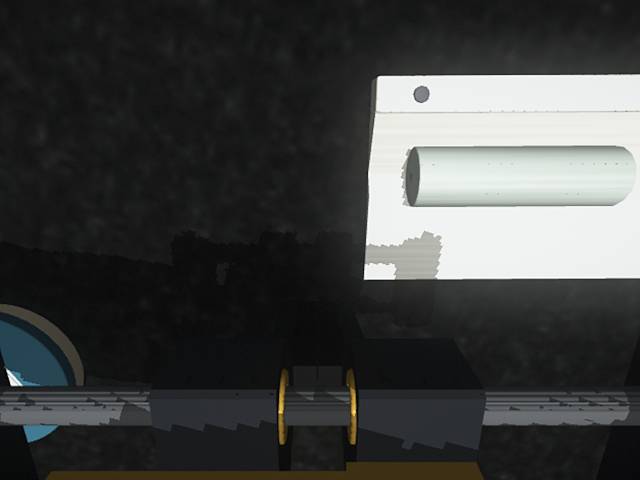

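View pics/top13.png

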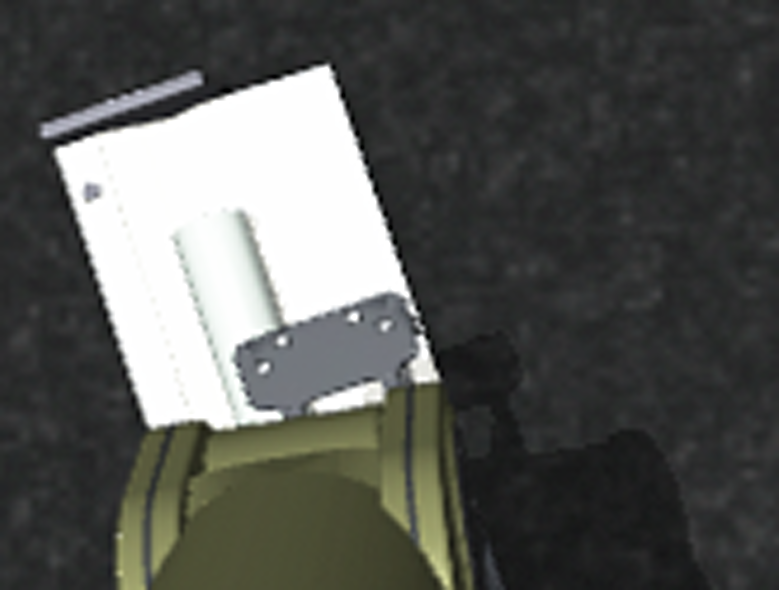

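All three views agree: the bar lies in the groove, parallel to it. In the wrist view its near end is at about (412,176), with its edges at rows 147 and 207. I'll work out where the end is.

Run:
```python
from h import *
c=r.camera("wrist");S=r.camera("scene")
print("end centre",rest(cast(c,(413,177),.0238)).round(4))
print("axis far",rest(cast(c,(520,177),.0238)).round(4), "near rest corner(367,279)",rest(cast(c,(364,280),0)).round(4),"back corner",rest(cast(c,(377,76),.024)).round(4))
s=lambda x,y:(250+x/4.72-.4,215+y/4.72-.4)
print("tri top-of-end? scene ctr",rest(cast(S,s(322,405),.0238)).round(4))
tgt=world([-.135,.002,0]); print(tgt); tgt[2]=.1078; print(delta(tgt,YAW))
st()
```

```text
end centre [-0.0765 -0.0013  0.0238]
axis far [-0.0129 -0.0013  0.0238] near rest corner(367,279) [-0.0998 -0.0779  0.    ] back corner [-0.1006  0.0538  0.024 ]
tri top-of-end? scene ctr [-0.0176  0.0015  0.0238]
[0.47604327 0.1154344  0.        ]
([-0.0, -0.001, -0.001], [-1.0, -51.2, -0.2])
clk 13.0 pos [0.4928 0.067  0.1076] rest [-0.134  -0.0492  0.1076] rot [-3.142e+00 -1.000e-03  3.120e-01] yawrel -0.001 F [-0.8  0.1 -0. ] w 0.0008
```

drive_tool(
  deltas=[
    [[0,0,0,0,-25,0,0],[0,0,0,0,-49,0,0],[0,0,0,0,-49,40,0],[0,0,0,0,-49,75,0],[0,0,0,0,-49,90,0]],
  ],
)

```text
clock: 13.62
position: [0.4766, 0.1135, 0.0162]
tcp_rot: [-3.141, 0.002, 0.312]
wrist_force: [0.2, -0.0, 0.6]
width: 0.0007
```

drive_tool(
  deltas=[
    [[0,0,0,5,0,0,0],[0,0,0,11,0,0,0],[0,0,0,17,0,0,0],[0,0,0,23,0,0,0],[0,0,0,28,0,0,0]],
  ],
)

```text
clock: 14.25
position: [0.5045, 0.1223, 0.0181]
tcp_rot: [-3.142, -0.001, 0.312]
wrist_force: [-0.4, -0.9, -0.0]
width: 0.0004
```

Run:
```python
from h import *
st(); c=r.camera("wrist"); cv2.imwrite("pics/w14.png",c["color"][:,:,::-1])
```

```text
clk 14.25 pos [0.5045 0.1223 0.0181] rest [-0.1058 -0.0002  0.0181] rot [-3.142e+00 -1.000e-03  3.120e-01] yawrel -0.001 F [-0.4 -0.9 -0. ] w 0.0004
```

View pics/w14.png

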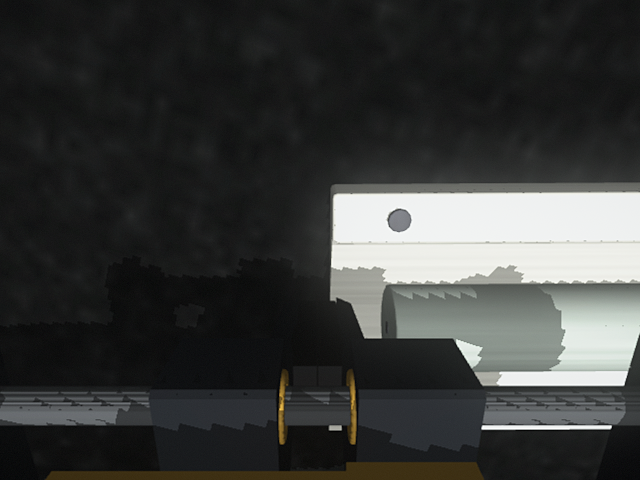

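The bar's end is at about column 385, roughly 11 mm ahead of the closed fingers. I'll push along the groove.

drive_tool(
  deltas=[
    [[0,0,0,4,0,0,0],[0,0,0,8,0,0,0],[0,0,0,12,0,0,0],[0,0,0,16,0,0,0],[0,0,0,20,0,0,0]],
  ],
)

```text
clock: 14.92
position: [0.5206, 0.1275, 0.0175]
tcp_rot: [-3.141, 0.005, 0.312]
wrist_force: [-4.6, -1.1, 3.3]
width: 0.0003
```

Run:
```python
from h import *
st(); c=r.camera("wrist"); cv2.imwrite("pics/w15.png",c["color"][:,:,::-1])
```

```text
clk 14.925 pos [0.5206 0.1275 0.0175] rest [-0.0889 -0.0003  0.0175] rot [-3.141  0.005  0.312] yawrel -0.001 F [-4.6 -1.1  3.3] w 0.0003
```

View pics/w15.png

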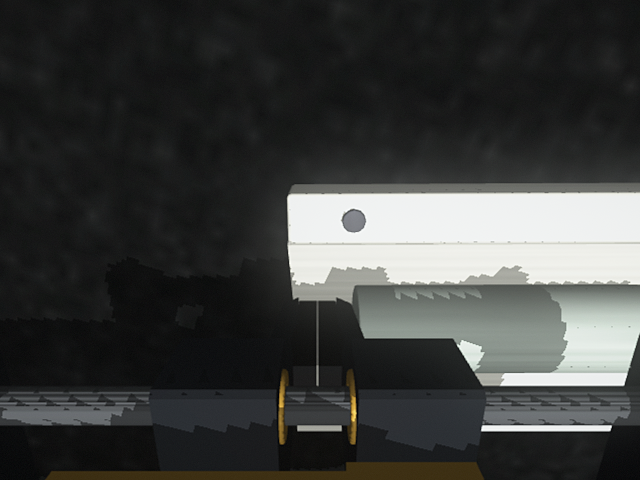

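Contact: about 4.7 N along the groove, with the bar's end against the finger at about column 355. Continuing.

drive_tool(
  deltas=[
    [[0,0,0,4,0,0,0],[0,0,0,8,0,0,0],[0,0,0,12,0,0,0],[0,0,0,16,0,0,0],[0,0,0,20,0,0,0]],
  ],
)

```text
clock: 15.6
position: [0.5422, 0.1345, 0.0176]
tcp_rot: [-3.141, -0.0, 0.312]
wrist_force: [-2.4, -0.6, -0.9]
width: 0.0007
```

Run:
```python
from h import *
st(); c=r.camera("wrist"); cv2.imwrite("pics/w16.png",c["color"][:,:,::-1])
```

```text
clk 15.6 pos [0.5422 0.1345 0.0176] rest [-0.0662 -0.0002  0.0176] rot [-3.141 -0.     0.312] yawrel -0.001 F [-2.4 -0.6 -0.9] w 0.0007
```

View pics/w16.png

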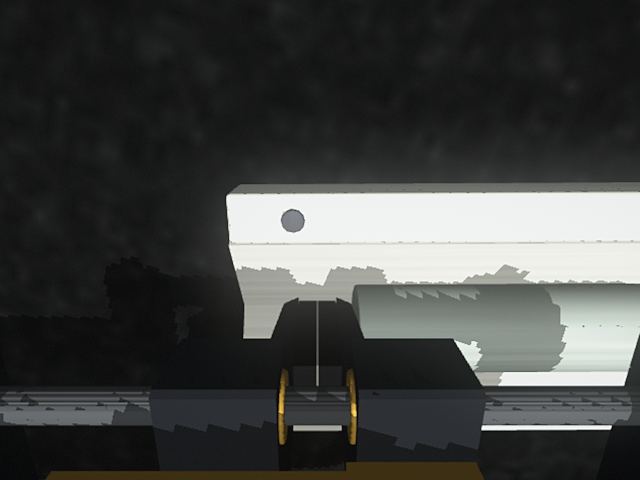

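drive_tool(
  deltas=[
    [[0,0,0,4,0,0,0],[0,0,0,8,0,0,0],[0,0,0,12,0,0,0],[0,0,0,16,0,0,0],[0,0,0,20,0,0,0]],
  ],
)

```text
clock: 16.27
position: [0.5611, 0.1406, 0.0177]
tcp_rot: [-3.141, 0.0, 0.312]
wrist_force: [-3.2, -0.7, 0.5]
width: 0.0001
```

drive_tool(
  deltas=[
    [[0,0,0,1,0,0,0],[0,0,0,2,0,0,0],[0,0,0,3,0,0,0],[0,0,0,4,0,0,0],[0,0,0,5,0,0,0]],
  ],
)

```text
clock: 16.9
position: [0.5657, 0.142, 0.0177]
tcp_rot: [-3.141, -0.0, 0.312]
wrist_force: [-2.4, -0.9, 0.4]
width: 0.0003
```

Run:
```python
from h import *
st(); c=r.camera("wrist"); cv2.imwrite("pics/w17.png",c["color"][:,:,::-1])
```

```text
clk 16.9 pos [0.5657 0.142  0.0177] rest [-0.0416 -0.0003  0.0177] rot [-3.141 -0.     0.312] yawrel -0.001 F [-2.4 -0.9  0.4] w 0.0003
```

View pics/w17.png

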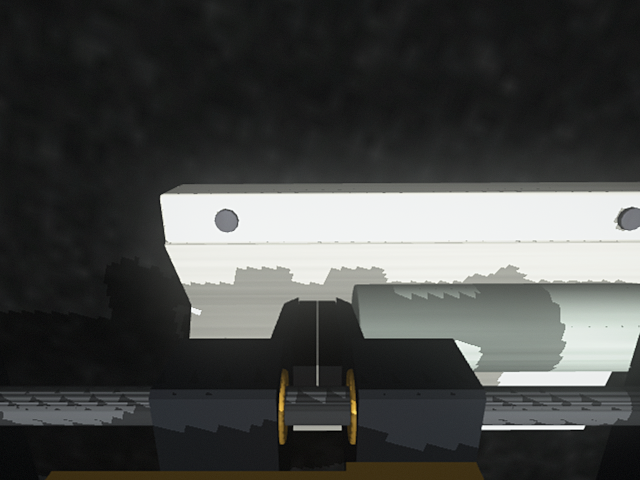

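Bar still moving with the fingers, no stop force yet. I'll creep on and watch the force.

drive_tool(
  deltas=[
    [[0,0,0,1,0,0,0],[0,0,0,2,0,0,0],[0,0,0,3,0,0,0]],
  ],
)

```text
clock: 17.32
position: [0.5685, 0.143, 0.0177]
tcp_rot: [-3.142, -0.0, 0.312]
wrist_force: [-2.8, -1.0, -0.3]
width: 0.0005
```

drive_tool(
  deltas=[
    [[0,0,0,1,0,0,0],[0,0,0,2,0,0,0]],
  ],
)

```text
clock: 17.58
position: [0.5705, 0.1436, 0.0177]
tcp_rot: [-3.142, -0.0, 0.312]
wrist_force: [-2.3, -0.4, 0.9]
width: 0.0005
```

drive_tool(
  deltas=[
    [[0,0,0,1,0,0,0],[0,0,0,2,0,0,0]],
  ],
)

```text
clock: 17.82
position: [0.5715, 0.1439, 0.0177]
tcp_rot: [-3.141, 0.002, 0.312]
wrist_force: [-5.2, -1.8, 3.0]
width: 0.0005
```

drive_tool(
  deltas=[
    [[0,0,0,1,0,0,0],[0,0,0,1,0,0,0]],
  ],
)

```text
clock: 18.08
position: [0.5715, 0.1439, 0.0176]
tcp_rot: [-3.141, 0.004, 0.312]
wrist_force: [-6.0, -0.6, 4.2]
width: 0.0003
```

Run:
```python
from h import *
st(); c=r.camera("scene"); cv2.imwrite("pics/s18.png",cv2.resize(c["color"][215:340,250:375,::-1],None,fx=4.72,fy=4.72,interpolation=cv2.INTER_CUBIC));st()
```

```text
clk 18.075 pos [0.5715 0.1439 0.0176] rest [-0.0354 -0.0003  0.0176] rot [-3.141  0.004  0.312] yawrel -0.001 F [-6.  -0.6  4.2] w 0.0003
clk 18.125 pos [0.5715 0.1439 0.0177] rest [-0.0354 -0.0003  0.0177] rot [-3.141  0.004  0.312] yawrel -0.001 F [-6.  -0.9  3.9] w 0.0004
```

View pics/s18.png

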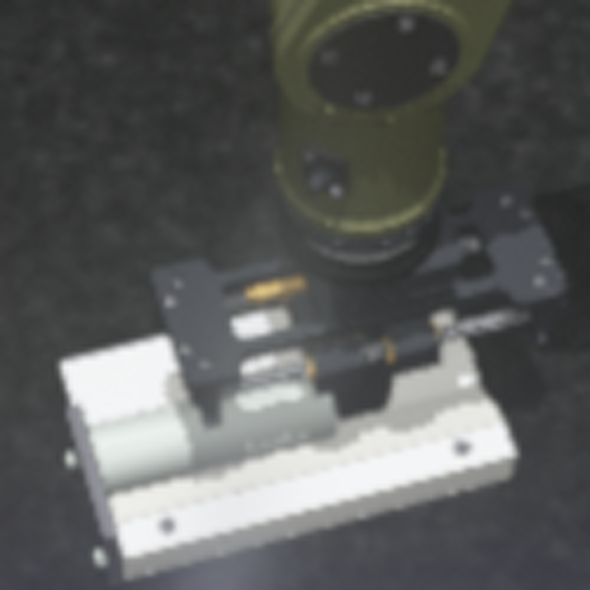

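The TCP has stalled and force is rising, with the bar apparently at the stop plate. A further 3 mm of command will tell the stop from sticking.

drive_tool(
  deltas=[
    [[0,0,0,1,0,0,0],[0,0,0,2,0,0,0],[0,0,0,3,0,0,0],[0,0,0,3,0,0,0]],
  ],
)

```text
clock: 18.62
position: [0.5714, 0.1439, 0.0176]
tcp_rot: [-3.141, 0.01, 0.312]
wrist_force: [-11.1, -3.2, 9.8]
width: 0.0002
```

The position is unchanged while the force rises to about 11.5 N, so the bar is against the stop. I'll back straight off along the groove, then rise away.

drive_tool(
  deltas=[
    [[0,0,0,-2,0,0,0],[0,0,0,-5,0,0,0],[0,0,0,-10,0,0,0],[0,0,0,-18,0,0,0],[0,0,0,-30,0,0,0]],
  ],
)

```text
clock: 19.25
position: [0.5478, 0.1362, 0.0179]
tcp_rot: [3.142, -0.002, 0.312]
wrist_force: [0.4, -1.0, 0.4]
width: 0.0005
```

drive_tool(
  deltas=[
    [[0,0,0,-20,0,0,0],[0,0,0,-40,0,-20,0],[0,0,0,-70,0,-60,0],[0,0,0,-110,30,-110,0],[0,0,0,-130,60,-160,0]],
  ],
)

```text
clock: 19.88
position: [0.441, 0.0423, 0.1729]
tcp_rot: [-3.141, 0.002, 0.313]
wrist_force: [1.2, -0.7, -0.5]
width: 0.0001
```

Run:
```python
from h import *
st()
for n,(x0,y0,x1,y1) in dict(top=(190,180,355,305),scene=(250,215,375,340)).items():
    c=r.camera(n);a=c["color"][y0:y1,x0:x1,::-1]
    cv2.imwrite(f"pics/{n}19.png",cv2.resize(a,None,fx=4.72,fy=4.72,interpolation=cv2.INTER_CUBIC))
cv2.imwrite("pics/w19.png",r.camera("wrist")["color"][:,:,::-1])
```

```text
clk 19.875 pos [0.441  0.0423 0.1729] rest [-0.1909 -0.0568  0.1729] rot [-3.141e+00  2.000e-03  3.130e-01] yawrel 0.0 F [ 1.2 -0.7 -0.5] w 0.0001
```

View pics/top19.png

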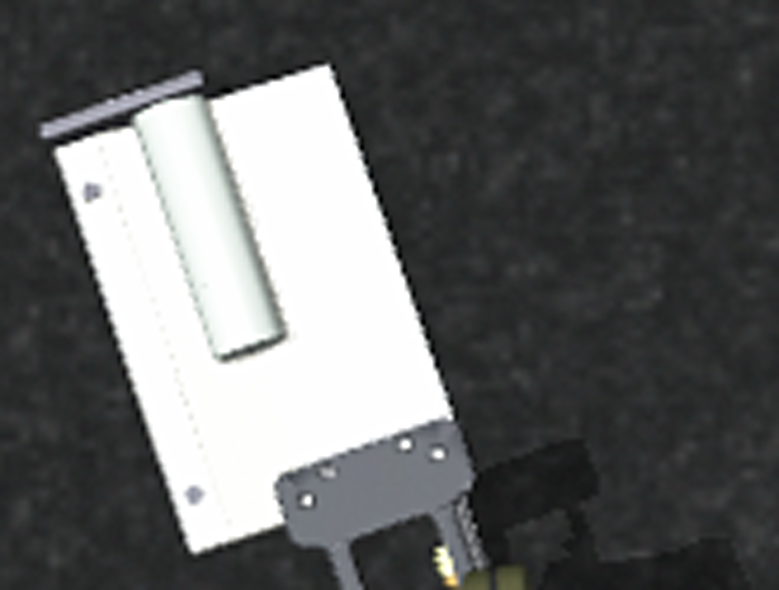

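View pics/scene19.png

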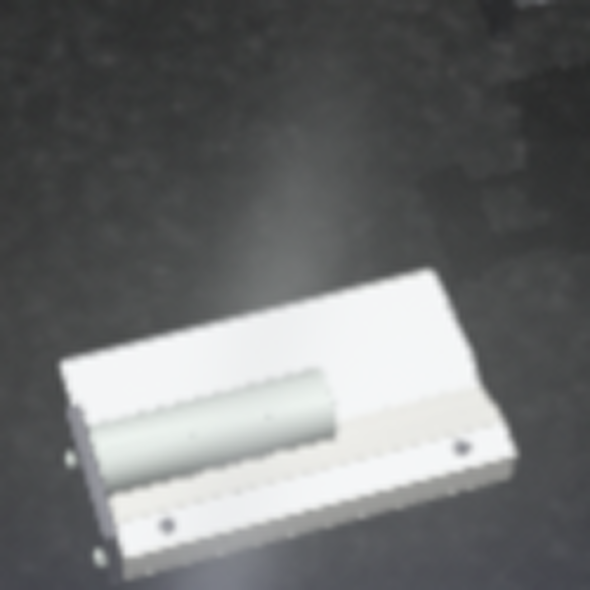

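View pics/w19.png

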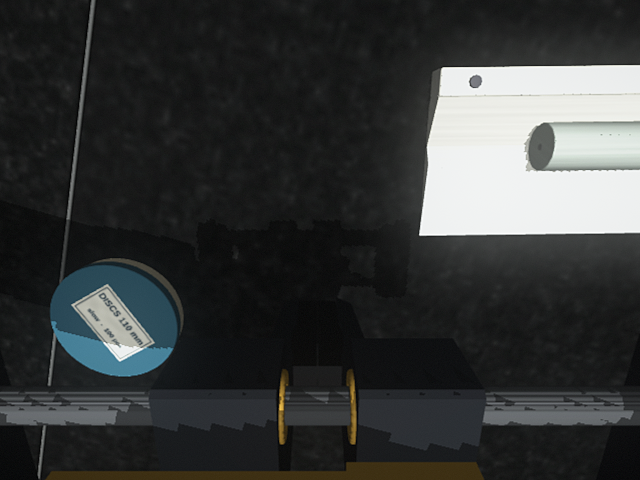

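The bar lies in the groove up against the stop: far end at the plate at about (170,100) in the top crop, near end at (541,147) in the wrist view. I'll let the arm settle and do the final measurement.

drive_tool(
  deltas=[
    [[0,0,0,0,0,0,0],[0,0,0,0,0,0,0],[0,0,0,0,0,0,0],[0,0,0,0,0,0,0]],
  ],
)

```text
clock: 20.52
position: [0.4434, 0.0435, 0.1714]
tcp_rot: [-3.141, 0.001, 0.313]
wrist_force: [0.3, 0.3, 0.7]
width: 0.0005
```

Run:
```python
from h import *
st(); c=r.camera("wrist"); T=r.camera("top")
g=cv2.imread("pics/w19.png",0); print("wrist change",np.abs(cv2.cvtColor(c["color"],cv2.COLOR_RGB2GRAY)[50:240,420:].astype(int)-g[50:240,420:]).mean())
print("near end",rest(cast(c,(541,147),.0238)).round(4))
t=lambda x,y:(190+x/4.72-.4,180+y/4.72-.4)
print("near end top edge (top cam)",rest(cast(T,t(250,352),.0238)).round(4),"far end top",rest(cast(T,t(170,97),.0418)).round(4))
old=cv2.imread("pics/top0.png")
for n,(x0,y0,x1,y1) in dict(tape=(450,265,520,335),pot=(138,296,168,326)).items():
    print(n,np.abs(T["color"][y0:y1,x0:x1,::-1].astype(int)-old[y0:y1,x0:x1]).mean())
```

```text
clk 20.525 pos [0.4434 0.0435 0.1714] rest [-0.1882 -0.0564  0.1714] rot [-3.141e+00  1.000e-03  3.130e-01] yawrel -0.0 F [0.3 0.3 0.7] w 0.0005
wrist change 23.12311004784689
near end [-0.0226  0.0049  0.0238]
near end top edge (top cam) [-0.0199  0.0016  0.0238] far end top [ 0.1019 -0.0034  0.0418]
tape 0.679047619047619
pot 0.5314814814814814
```

```bash
python3 -c "
from rig import r
print(r.finish_job())"
```

```text
the job is handed in; nothing more can be done
None
```

The bar is lying in the groove with its end against the stop, and I handed the job in at about 20.6 s. I rolled it up the ramp with two spread fingertips, and it went over the crest into the groove by itself. I then pushed it along the groove with the closed fingers, backed off and lifted clear.

**Stop contact:** the arm's position did not change while I commanded about 3 mm more, and the force rose to about 11.5 N. The top camera puts the near end at x = −19.9 mm (−20 expected) and the far end at about +102 mm, where the stop face is +100 mm.

**Bystanders:** the top view shows no change where the tape roll and the pot stand.

**What went wrong or disagreed:**
- The bar stayed about 0.08 rad skewed after I turned the tool to line it up. I corrected this on the ramp by widening the fingers and turning the tool slightly the other way.
- The last wrist check gave the near end as x = −22.6, y = +4.9 mm. I took that pixel from a picture before the arm had fully settled, so it carries a few mm of error.
- My check that the bar was still, comparing two wrist pictures, told me nothing because the arm itself had moved about 3 mm between them. I relied on the earlier views and the stop contact, and didn't repeat it.

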